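Lid press check on a laptop with a spring push gauge

ROBOT

A 6-joint arm with a two-finger parallel gripper is mounted at the origin on the work surface. World frame = base frame: x ahead of the robot, y to its left, z up, the work surface at z = 0. Lengths are in m, angles in rad, forces in N, time in s.
With the tool pointing down it reaches from about 0.4 to 0.825 m from the base axis. Payload 7 kg.
Tool frame: the origin (TCP) lies midway between the tips of the shut fingers; the grasp point (between the pads) lies 19 mm behind it; z points along the fingers, y is the direction in which the jaws open and shut (so a half turn about z gives the same grasp; the last joint's range is limited). The gripper opens to 88 mm and grips with 3 to 60 N. Pads are 19 mm wide; open, the fingers measure 130 mm over their backs; the gripper's body (78 mm by 193 mm) begins 47 mm behind the grasp point.
Start: joints at [1.539, 0.359, 0.012, 0, -1.224, -0.288], TCP at [0.212, 0.641, 0.227] pointing down, gripper open.
Joint ranges: [-3.07, 3.07], [-1.43, 2.12], [-1.02, 1.25], [-3.03, 1.67], [-3.05, -0], [-3.03, 3.03]. Speed limits (rad/s): [2.39, 2.39, 3.01, 3.14, 3.14, 3.14].

INTERFACE

Orientations are given as a unit quaternion [x, y, z, w].
In Python, from rig import bot gives the robot as it stands.
- The arm moves only by the tool servo_tool, never from a script. Its argument "moves" is a list of rows, each an object of numbers: "dx", "dy", "dz": the shift along the tool's x, y, z in mm; "ax", "ay", "az": the turn, a rotation vector about the tool's x, y, z in rad; "jaw": the opening, from 0 (shut) to 1 (fully open). In form: [{"dx": .., "dy": .., "dz": .., "ax": .., "ay": .., "az": .., "jaw": ..}, ...]. A call has 1 to 12 rows; each row shifts and turns the commanded pose from where the row before left it, along the tool's axes as they then stand; what a row does not reach is not made up. A row lasts 1/10 s, in which the tool goes at most 50 mm and 8.59 degrees, less where a joint would pass 70% of its speed; a pose out of reach is approached as far as the arm can. A call is refused whole if a number of a shift passes 50 or a number of a turn 0.15, either way. A call with a gripper value outside its range is refused whole. The fingers move at their own pace and stop on an object; the grip force is fixed at half the most. Time passes only in rows, so rows that do not move let the fingers close. It gives the time, the measured TCP pose, the force and the opening at its end, in the units of the state.
- bot.sense(): the state, without advancing time (a new reading comes with each control period).
- bot.snapshot(name): name is "side" or "top"; returns the picture (480x640x3 uint8, red, green, blue); there is no depth.
- bot.camera_params(name): a dict with "mtx" (3x3 intrinsics, pixels), "T" (4x4, takes a point from camera to world coordinates). Camera axes: x right, y down, z forward; pixel columns grow to the right and rows downward; lengths in m; the calibration is good to about 2 mm. A picture is of the moment at which its call begins. camera_params takes no time and is no camera call.
- bot.finish_job(): hands the job in, once; it reports no verdict.
The state is a dict: "time": time; "q": joint angles; "joint_vel": joint speeds; "effort": joint torques, N m; "tcp_pos": TCP position; "tcp_rot": TCP orientation; "contact_force": force on the tool from outside, world axes, zero at the start; "wrist_torque": the same for the moment, N m; "opening": finger opening in m.
Only numpy, scipy, OpenCV 4.12 (cv2) and the standard library are available. Lean on these libraries where they do the work, as an engineer would, in place of code of your own. Each camera call takes 0.05 s, during which the arm holds its last target. There are 200 camera calls.

TASK

Do the lid press check on the half-open laptop: lower its lid gently until it is fully shut, and only then draw the push gauge out of its holster. Hold the gauge upright with its rubber tip on the lid, inside the printed ring of the target label, and press down lightly with about 5 N, half of the gauge's 10 N scale, never running the plunger to the end of its travel. Finish while still gripping the gauge and pressing, steady, and leave the mouse, screwdriver and steel dish where they are.

Things in the scene. Friction and masses are not known exactly. Their poses are not given: they have to be found in the camera images.
- laptop: the half-open dark laptop on the bench: base 212 deep (x) by 312 wide (y), top of the base 17 mm up; 23 mm high when shut. Origin on the bench under the middle of the base; x axis points from the front edge (robot's side) to the hinge, y along the hinge, z up. It does not slide on its rubber feet
- lid (a joint): angle of the laptop's lid, rad: 0 fully shut, growing as it opens; it starts half open, 0.6 to 1.25. It turns about a line along the laptop's y axis, 106 mm behind the laptop's origin and 17 mm up. Friction holds it at any angle; 1 to 3 N square to its face at the front edge lowers it, a few N down on the edge finish the last millimetres
- lid_hinge (a point): point on the lid's outer (upper) face at its rear edge, mid-width, 6 mm off the hinge line; axes as the lid's: x (in the lid) points to the hinge, y along the hinge, z out of the lid's outer face
- lid_edge (a point): point on the lid's outer face at its front (free) edge, mid-width, 212 mm from lid_hinge; axes as lid_hinge. The lid is 6 mm thick; half open, its outer face looks away from the robot and up
- target (a point): centre of the round white target label, 44 mm across, stuck on the lid's outer face 125 mm from the hinge edge and 45 mm to the +y side of mid-width; printed with a dark ring of 29 mm inner diameter, a cross and a dot. z axis out of the lid's outer face. Lid shut, the label lies 23 mm above the bench, level
- holster: grey steel holster fixed to the bench: foot plate 90 by 80 by 5 mm, above it a pocket 36 (x) by 48 (y) mm outside whose rim is 82 mm up. The gauge stands upright in it, its case resting 60 mm up with 2 mm clearance all round; lift it at least 75 mm straight up to clear the rim. Origin under its centre, z up
- gauge_grip (a point): where to grip the push gauge: loose, upright, 0.2 kg, flat-sided aluminium case 24 (x) by 36 (y) by 95 mm tall with a 6 mm black cap. This point is the centre of the case's section, 65 mm above the case's underside and 36 mm below the cap's top; in the holster 125 mm above the bench, 43 mm above the pocket's rim. Grip across 36 or 24 mm. z up along the gauge, x normal to the broad scale faces
- gauge_tip (a point): centre of the flat underside of the gauge's rubber tip, 12 mm in diameter, on the steel plunger that slides out of the case's underside. 116 mm below gauge_grip when the plunger is out (less by the plunger's travel when pressed); z axis along the gauge, up
- plunger (a joint): how far the gauge's plunger is pushed in, m: 0 out, 0.025 the end stop. Spring 400 N/m from 0, so 0.0125 is 5 N and 0.025 is 10 N; a pointer on the case shows it on an eleven-line scale (one line per N, long lines at 0, 5 and 10 N)
- mouse: black computer mouse, 105 by 60 by 34 mm, loose; leave alone
- screwdriver: screwdriver 170 mm long lying on the bench, loose; leave alone
- dish: round steel parts dish, 96 mm across, 26 mm high, loose; leave alone
Not all that is in view belongs to the job. What is shaped like the part that bears gauge_grip but blue is not meant.

How it is judged:
By the outcome, as a careful person would: the job done as asked, in the order asked, and still so for the second after the job is handed in, while the arm keeps its last pose, push and grip.
It also fails if it takes over 61 s, if anything falls off the work surface, if the arm or the gripper's body presses on something with over 40 N, if the wrist force passes 120 N, or if a joint passes its speed limit or range.

## Working session

There is one attempt and no reset: what is moved stays moved. The work goes in short steps, Python scripts to look and compute and a tool call to move; the robot and the scene stay as the last step left them, time stands still between calls to the robot, and variables do not carry over. Pictures are saved under pics/ and viewed, about 8 in all and at most 12, crops included, and the job is handed in when it is done.

Besides the shell and the picture viewer there is one more tool, called after "Call:" in YAML: its name, and indented under it one key for each argument. servo_tool: Moves the arm, as the interface text tells. Its arguments: {"type":"object","properties":{"moves":{"type":"array"}},"required":["moves"]}

```bash
mkdir -p pics; ls; python3 - <<'E'
from rig import bot
import cv2,numpy as np
for n in("side","top"):
    cv2.imwrite(f"pics/{n}0.png",bot.snapshot(n)[:,:,::-1]); p=bot.camera_params(n); print(n,np.round(p["mtx"],1).tolist(),np.round(p["T"],4).tolist())
print(bot.sense())
E
```

```text
pics
side [[506.4, 0.0, 321.3], [0.0, 506.4, 244.5], [0.0, 0.0, 1.0]] [[0.8419, -0.3576, 0.4042, 0.0976], [-0.5396, -0.5665, 0.6229, -0.6855], [0.0062, -0.7425, -0.6698, 0.833], [0.0, 0.0, 0.0, 1.0]]
top [[620.8, 0.0, 318.0], [0.0, 620.8, 237.1], [0.0, 0.0, 1.0]] [[-0.019, -0.9892, 0.1456, 0.3346], [-0.9997, 0.0206, 0.0094, 0.0011], [-0.0123, -0.1454, -0.9893, 1.5173], [0.0, 0.0, 0.0, 1.0]]
{'time': 0.1, 'q': array([ 1.53912598e+00,  3.59324520e-01,  1.11612579e-02, -2.76830072e-04,
       -1.22410888e+00, -2.88118826e-01]), 'joint_vel': array([-0.000877  , -0.00154103,  0.00121372,  0.0010234 ,  0.00019275,
        0.00071661]), 'effort': array([-1.31723857e-03, -5.84161162e+01,  2.93752581e+01,  7.01555282e+00,
        1.02000209e-02, -5.51321727e-05]), 'tcp_pos': array([0.212085  , 0.64036166, 0.2257208 ]), 'tcp_rot': array([ 9.87236291e-01, -1.59260620e-01, -3.47183059e-05,  7.48490032e-04]), 'contact_force': array([ 0.21801043, -0.72852567,  0.68425075]), 'wrist_torque': array([0.02078544, 0.02283842, 0.02714595]), 'opening': 0.08758069544947536}
```

View pics/side0.png

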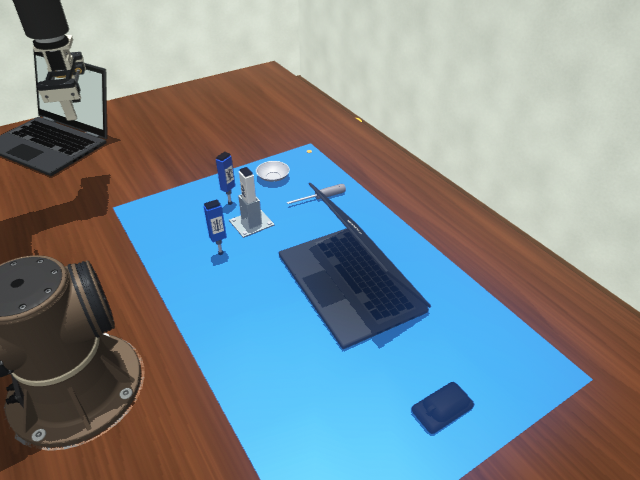

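View pics/top0.png

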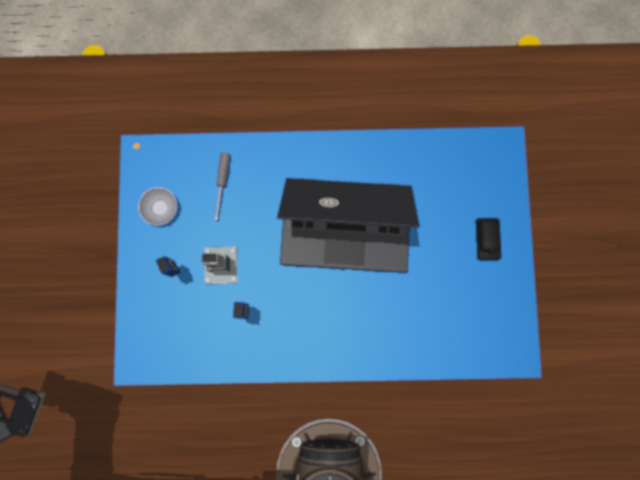

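Top view: the laptop's lid spans (287,180) to (418,226) and its front base edge runs (281,265) to (408,271). The label is at (329,202), the holster plate at (220,265), the dish at (158,207), the screwdriver at (222,185) and the mouse at (488,239). There are three gauge-shaped things in the side view. Two are blue, standing at (215,220) and (225,172). The third is aluminium with a black cap, in the holster at (248,185), and it fits the description. I'll confirm that in an enlarged crop and measure the contours.

```bash
cat > h.py <<'E'
from rig import bot
import cv2,numpy as np
def cam(n): p=bot.camera_params(n); return np.array(p["mtx"]),np.array(p["T"])
def ray(n,px):
    K,T=cam(n); d=T[:3,:3]@np.linalg.inv(K)@[px[0],px[1],1]; return T[:3,3],d/np.linalg.norm(d)
def onz(n,px,z): o,d=ray(n,px); return o+d*(z-o[2])/d[2]
def tri(a,b):
    (o1,d1),(o2,d2)=ray("side",a),ray("top",b)
    s=np.linalg.lstsq(np.c_[d1,-d2],o2-o1,rcond=None)[0]; p,q=o1+s[0]*d1,o2+s[1]*d2
    return (p+q)/2,np.linalg.norm(p-q)
def proj(n,P):
    K,T=cam(n); c=K@(T[:3,:3].T@(np.asarray(P)-T[:3,3])); return c[:2]/c[2]
E
python3 - <<'E'
from h import *
for n in("side","top"):
    im=cv2.imread(f"pics/{n}0.png"); hsv=cv2.cvtColor(im,cv2.COLOR_BGR2HSV)
    m=cv2.inRange(hsv,(95,120,110),(115,255,255)); nb=255-m
    cs,_=cv2.findContours(nb,cv2.RETR_LIST,cv2.CHAIN_APPROX_NONE)
    for c in cs:
        a=cv2.contourArea(c)
        if 150<a<15000: print(n,a,cv2.boundingRect(c),cv2.approxPolyDP(c,2.5,True)[:,0].tolist())
s=cv2.imread("pics/side0.png"); t=cv2.imread("pics/top0.png")
A=cv2.resize(s[145:265,190:290],None,fx=4,fy=4,interpolation=cv2.INTER_CUBIC)
B=cv2.resize(t[230:350,140:240],None,fx=4,fy=4,interpolation=cv2.INTER_CUBIC)
cv2.imwrite("pics/c1.png",np.hstack([A,B]))
C=cv2.resize(s[175:355,270:440],None,fx=2.3,fy=2.3,interpolation=cv2.INTER_CUBIC)
D=cv2.resize(t[170:280,270:425],None,fx=2.5,fy=2.5,interpolation=cv2.INTER_CUBIC)
h=max(C.shape[0],D.shape[0]); f=lambda X:cv2.copyMakeBorder(X,0,h-X.shape[0],0,0,0)
cv2.imwrite("pics/c2.png",np.hstack([f(C),f(D)]))
E
```

```text
side 202.5 (413, 402, 26, 26) [[416, 404], [421, 402], [425, 413], [438, 422], [434, 427], [414, 409]]
side 1674.0 (412, 382, 61, 51) [[453, 382], [412, 407], [430, 432], [472, 406]]
side 159.0 (210, 216, 14, 18) [[221, 216], [210, 220], [213, 233], [223, 230]]
side 10492.0 (279, 183, 151, 166) [[287, 202], [320, 197], [347, 227], [279, 252], [343, 348], [426, 312], [429, 305], [362, 230], [326, 197], [344, 191], [343, 184], [317, 190], [309, 183], [316, 192], [313, 195]]
side 1341.0 (229, 167, 45, 71) [[246, 167], [238, 171], [242, 192], [238, 195], [241, 214], [229, 219], [243, 237], [273, 225], [259, 208], [253, 175]]
side 506.0 (256, 161, 34, 21) [[256, 168], [261, 178], [270, 181], [283, 178], [289, 170], [279, 161], [267, 161]]
top 172.0 (234, 303, 15, 16) [[235, 303], [234, 315], [247, 318], [248, 306]]
top 251.5 (157, 258, 24, 18) [[157, 260], [165, 273], [173, 275], [180, 272], [172, 260]]
top 1244.5 (202, 246, 36, 39) [[204, 247], [204, 283], [236, 283], [236, 246]]
top 923.5 (476, 218, 25, 42) [[477, 219], [478, 258], [498, 259], [498, 220]]
top 1186.0 (138, 187, 40, 39) [[153, 187], [141, 195], [138, 211], [147, 223], [162, 225], [174, 216], [177, 201], [168, 189]]
top 11045.5 (278, 179, 141, 94) [[286, 180], [278, 214], [283, 219], [280, 263], [406, 271], [409, 230], [418, 226], [410, 186]]
top 406.0 (214, 152, 16, 69) [[221, 153], [216, 220], [228, 171], [229, 154]]
```

View pics/c1.png

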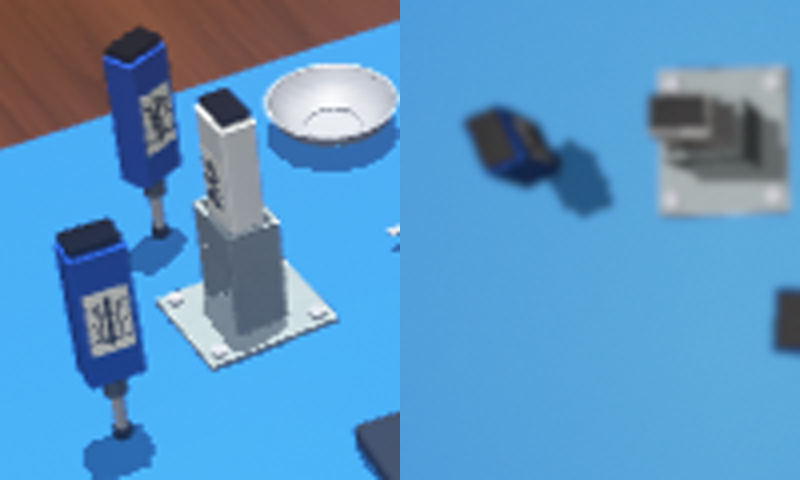

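View pics/c2.png

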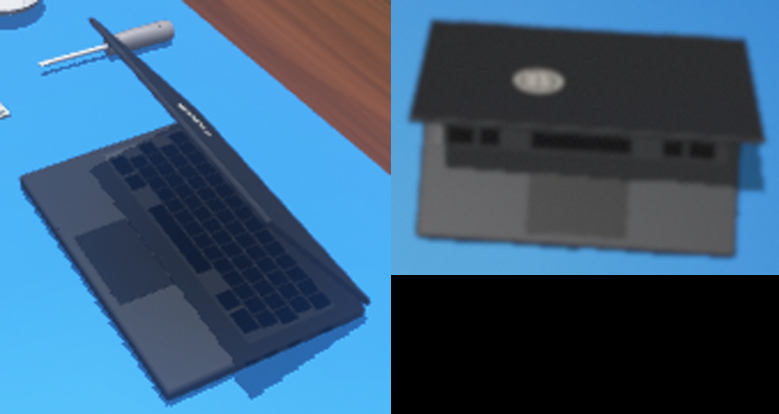

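The crop confirms it: the aluminium gauge with the black cap stands in the holster, side cap centre about (246,172), top about (209.5,259). The other two are blue. In the top view the lid's free corners are at (277.6,218.4) and (419.6,227.2), and the base's front corners at (280.4,264) and (407.6,272).

```bash
python3 - <<'E'
from h import *
from scipy.optimize import least_squares
r=lambda a:np.round(a,4)
for n,a,b in(("side",(279,251),(342.5,346)),("top",(280.5,263.5),(407.5,271.5))):
    for z in(0.017,0.0):
        P,Q=onz(n,a,z),onz(n,b,z); print(n,z,r(P),r(Q),r(np.linalg.norm(P-Q)))
print("tri",tri((279,250),(280.5,263)),tri((342.5,345),(407.5,271)))
# 4-param fit of named corners
obs=[("side",(279,250.5),(-.106,.156,.017)),("side",(342.5,345),(-.106,-.156,.017)),("top",(280.5,263.5),(-.106,.156,.017)),("top",(407.5,271.5),(-.106,-.156,.017))]
def W(p,v): c,s=np.cos(p[2]),np.sin(p[2]); return [p[0]+c*v[0]-s*v[1],p[1]+s*v[0]+c*v[1],v[2]]
def lid(a,l,y,h=.006): return (.106-l*np.cos(a)+h*np.sin(a)*1, y, .017+l*np.sin(a)+h*np.cos(a))
lo=[("top",(277.6,218.4),.156,.212),("top",(419.6,227.2),-.156,.212),("side",(309,183),.156,.212),("top",(328.5,202),.045,.125)]
def res(p):
    e=[proj(n,W(p,v))-px for n,px,v in obs]+[proj(n,W(p,lid(p[3],l,y)))-px for n,px,y,l in lo]; return np.concatenate(e)
f=least_squares(res,[.55,0,0,.9]); print("lap",r(f.x),np.round(res(f.x).reshape(-1,2),1).tolist())
for nm,v in(("edge",lid(f.x[3],.212,0)),("tgt_shut",(.106-.125,.045,.023)),("edge_shut",(-.106,0,.023)),("edge+y shut",(-.106,.1,.023))): print(nm,r(W(f.x,v)))
print("cap",tri((246,172),(209.5,259)),"z161",r(onz("side",(246,172),.161)),r(onz("top",(209.5,259),.161)))
for c in ([204,247],[204,283],[236,283],[236,246]): print("plate",r(onz("top",c,.005)))
for c in ((229.5,219.5),(243,237),(274,225)): print("plate side",r(onz("side",c,.005)))
c=[(198,102),(220,90),(250,105),(228,127)]
print("caps",[r(onz("side",(x/4+190,y/4+145),.161)).tolist() for x,y in c])
E
```

```text
side 0.017 [0.4926 0.1072 0.017 ] [ 0.4642 -0.2003  0.017 ] 0.3089
side 0.0 [0.5009 0.1238 0.    ] [ 0.4718 -0.1902  0.    ] 0.3153
top 0.017 [0.4923 0.1076 0.017 ] [ 0.4667 -0.1996  0.017 ] 0.3083
top 0.0 [0.4941 0.1088 0.    ] [ 0.4682 -0.2019  0.    ] 0.3117
tri (array([0.4931088 , 0.10745552, 0.01985852]), np.float64(0.0003276014388218275)) (array([ 0.46666244, -0.19897289,  0.01729889]), np.float64(0.0026800835494453336))
lap [ 0.5852 -0.0546 -0.0877  0.882 ] [[-0.4, -0.3], [0.9, 0.7], [-1.0, -0.4], [0.5, 0.3], [-0.9, -0.5], [0.3, 0.1], [-0.2, -0.0], [0.5, 0.5]]
edge [ 0.5612 -0.0524  0.1845]
tgt_shut [ 0.5702 -0.0081  0.023 ]
edge_shut [ 0.4796 -0.0453  0.023 ]
edge+y shut [0.4884 0.0543 0.023 ]
cap (array([0.49189297, 0.25407934, 0.15676504]), np.float64(0.002327330969198451)) z161 [0.4905 0.2478 0.161 ] [0.4903 0.2537 0.161 ]
plate [0.5382 0.2965 0.005 ]
plate [0.4496 0.2958 0.005 ]
plate [0.448  0.2176 0.005 ]
plate [0.5391 0.2176 0.005 ]
plate side [0.4489 0.2915 0.005 ]
plate side [0.448  0.2112 0.005 ]
plate side [0.5352 0.211  0.005 ]
caps [[0.4804, 0.2616, 0.161], [0.497, 0.2662, 0.161], [0.5049, 0.2425, 0.161], [0.4838, 0.229, 0.161]]
```

Laptop fit: origin (0.585,-0.055), yaw -0.088, lid 0.88 rad, all residuals under 1.2 px. Gauge at (0.492,0.254), holster aligned with the world axes. First I turn the tool to world axes, rise a little and shut the jaws.

Call:
servo_tool:
  moves:
    - {"az": -0.11,"dz": -14,"jaw": 0}
    - {"az": -0.11,"dz": -14,"jaw": 0}
    - {"az": -0.1,"dz": -14,"jaw": 0}
    - {"jaw": 0}

```text
$.moves[0]: bad value
```

Call:
servo_tool:
  moves:
    - {"dx": 0,"dy": 0,"dz": -14,"ax": 0,"ay": 0,"az": -0.11,"jaw": 0}
    - {"dx": 0,"dy": 0,"dz": -14,"ax": 0,"ay": 0,"az": -0.11,"jaw": 0}
    - {"dx": 0,"dy": 0,"dz": -14,"ax": 0,"ay": 0,"az": -0.1,"jaw": 0}
    - {"dx": 0,"dy": 0,"dz": 0,"ax": 0,"ay": 0,"az": 0,"jaw": 0}

```text
time: 0.5
tcp_pos: [0.2124, 0.6415, 0.2703]
tcp_rot: [1.0, 0.001, 0.0, -0.001]
contact_force: [-0.1, 0.5, 0.8]
opening: 0.0611
```

Call:
servo_tool:
  moves:
    - {"dx": 10,"dy": 20,"dz": 0,"ax": 0,"ay": 0,"az": 0,"jaw": 0}
    - {"dx": 19,"dy": 36,"dz": 0,"ax": 0,"ay": 0,"az": 0,"jaw": 0}
    - {"dx": 19,"dy": 36,"dz": 0,"ax": 0,"ay": 0,"az": 0,"jaw": 0}
    - {"dx": 19,"dy": 36,"dz": 0,"ax": 0,"ay": 0,"az": 0,"jaw": 0}
    - {"dx": 19,"dy": 36,"dz": 0,"ax": 0,"ay": 0,"az": 0,"jaw": 0}
    - {"dx": 19,"dy": 36,"dz": 0,"ax": 0,"ay": 0,"az": 0,"jaw": 0}
    - {"dx": 19,"dy": 36,"dz": 0,"ax": 0,"ay": 0,"az": 0,"jaw": 0}
    - {"dx": 19,"dy": 36,"dz": 0,"ax": 0,"ay": 0,"az": 0,"jaw": 0}
    - {"dx": 19,"dy": 36,"dz": 0,"ax": 0,"ay": 0,"az": 0,"jaw": 0}
    - {"dx": 19,"dy": 36,"dz": 0,"ax": 0,"ay": 0,"az": 0,"jaw": 0}
    - {"dx": 19,"dy": 36,"dz": 0,"ax": 0,"ay": 0,"az": 0,"jaw": 0}
    - {"dx": 19,"dy": 36,"dz": 0,"ax": 0,"ay": 0,"az": 0,"jaw": 0}

```text
time: 1.7
tcp_pos: [0.4313, 0.223, 0.2678]
tcp_rot: [1.0, -0.002, -0.0, 0.0]
contact_force: [0.7, 1.0, -0.7]
opening: 0.0005
```

Call:
servo_tool:
  moves:
    - {"dx": 19,"dy": 36,"dz": 0,"ax": 0,"ay": 0,"az": 0,"jaw": 0}
    - {"dx": 19,"dy": 36,"dz": 0,"ax": 0,"ay": 0,"az": 0,"jaw": 0}
    - {"dx": 19,"dy": 36,"dz": 0,"ax": 0,"ay": 0,"az": 0,"jaw": 0}
    - {"dx": 19,"dy": 36,"dz": 0,"ax": 0,"ay": 0,"az": 0,"jaw": 0}
    - {"dx": 19,"dy": 36,"dz": 0,"ax": 0,"ay": 0,"az": 0,"jaw": 0}
    - {"dx": 19,"dy": 36,"dz": 0,"ax": 0,"ay": 0,"az": 0,"jaw": 0}
    - {"dx": 19,"dy": 36,"dz": 0,"ax": 0,"ay": 0,"az": 0,"jaw": 0}
    - {"dx": 12,"dy": 28,"dz": 0,"ax": 0,"ay": 0,"az": 0,"jaw": 0}
    - {"dx": 0,"dy": 0,"dz": 0,"ax": 0,"ay": 0,"az": 0,"jaw": 0}

```text
time: 2.6
tcp_pos: [0.5767, -0.0581, 0.2666]
tcp_rot: [1.0, -0.003, -0.001, 0.0]
contact_force: [-0.1, -0.4, -0.1]
opening: 0.0004
```

Call:
servo_tool:
  moves:
    - {"dx": 0,"dy": 0,"dz": 10,"ax": 0,"ay": 0,"az": 0,"jaw": 0}
    - {"dx": 0,"dy": 0,"dz": 20,"ax": 0,"ay": 0,"az": 0,"jaw": 0}
    - {"dx": 0,"dy": 0,"dz": 20,"ax": 0,"ay": 0,"az": 0,"jaw": 0}
    - {"dx": 0,"dy": 0,"dz": 12,"ax": 0,"ay": 0,"az": 0,"jaw": 0}
    - {"dx": 0,"dy": 0,"dz": 6,"ax": 0,"ay": 0,"az": 0,"jaw": 0}
    - {"dx": 0,"dy": 0,"dz": 4,"ax": 0,"ay": 0,"az": 0,"jaw": 0}
    - {"dx": 0,"dy": 0,"dz": 4,"ax": 0,"ay": 0,"az": 0,"jaw": 0}
    - {"dx": 0,"dy": 0,"dz": 4,"ax": 0,"ay": 0,"az": 0,"jaw": 0}

```text
time: 3.4
tcp_pos: [0.5767, -0.055, 0.1889]
tcp_rot: [1.0, 0.0, 0.001, -0.0]
contact_force: [-0.4, 0.5, 0.8]
opening: 0.0002
```

Call:
servo_tool:
  moves:
    - {"dx": 0,"dy": 0,"dz": 4,"ax": 0,"ay": 0,"az": 0,"jaw": 0}
    - {"dx": 0,"dy": 0,"dz": 4,"ax": 0,"ay": 0,"az": 0,"jaw": 0}
    - {"dx": 0,"dy": 0,"dz": 3,"ax": 0,"ay": 0,"az": 0,"jaw": 0}

```text
time: 3.7
tcp_pos: [0.5768, -0.0552, 0.1777]
tcp_rot: [1.0, 0.0, 0.001, -0.0]
contact_force: [0.8, 0.3, 2.2]
opening: 0.0006
```

Call:
servo_tool:
  moves:
    - {"dx": -3.5,"dy": 0,"dz": 3.6,"ax": 0,"ay": 0,"az": 0,"jaw": 0}
    - {"dx": -3.5,"dy": 0,"dz": 3.6,"ax": 0,"ay": 0,"az": 0,"jaw": 0}
    - {"dx": -3.5,"dy": 0,"dz": 3.6,"ax": 0,"ay": 0,"az": 0,"jaw": 0}
    - {"dx": -3.5,"dy": 0,"dz": 3.6,"ax": 0,"ay": 0,"az": 0,"jaw": 0}
    - {"dx": -3.5,"dy": 0,"dz": 3.6,"ax": 0,"ay": 0,"az": 0,"jaw": 0}
    - {"dx": -3.5,"dy": 0,"dz": 3.6,"ax": 0,"ay": 0,"az": 0,"jaw": 0}
    - {"dx": -3.5,"dy": 0,"dz": 3.6,"ax": 0,"ay": 0,"az": 0,"jaw": 0}
    - {"dx": -3.5,"dy": 0,"dz": 3.6,"ax": 0,"ay": 0,"az": 0,"jaw": 0}
    - {"dx": -3.5,"dy": 0,"dz": 3.6,"ax": 0,"ay": 0,"az": 0,"jaw": 0}
    - {"dx": -3.5,"dy": 0,"dz": 3.6,"ax": 0,"ay": 0,"az": 0,"jaw": 0}
    - {"dx": -3.2,"dy": 0,"dz": 4,"ax": 0,"ay": 0,"az": 0,"jaw": 0}
    - {"dx": -3,"dy": 0,"dz": 4,"ax": 0,"ay": 0,"az": 0,"jaw": 0}

```text
time: 4.9
tcp_pos: [0.5349, -0.0552, 0.1332]
tcp_rot: [1.0, 0.0, -0.0, -0.0]
contact_force: [2.0, 0.9, 1.5]
opening: 0.0004
```

Call:
servo_tool:
  moves:
    - {"dx": -2.3,"dy": 0,"dz": 4.5,"ax": 0,"ay": 0,"az": 0,"jaw": 0}
    - {"dx": -2.3,"dy": 0,"dz": 4.5,"ax": 0,"ay": 0,"az": 0,"jaw": 0}
    - {"dx": -2.3,"dy": 0,"dz": 4.5,"ax": 0,"ay": 0,"az": 0,"jaw": 0}
    - {"dx": -2.3,"dy": 0,"dz": 4.5,"ax": 0,"ay": 0,"az": 0,"jaw": 0}
    - {"dx": -2.3,"dy": 0,"dz": 4.5,"ax": 0,"ay": 0,"az": 0,"jaw": 0}
    - {"dx": -2.3,"dy": 0,"dz": 4.5,"ax": 0,"ay": 0,"az": 0,"jaw": 0}
    - {"dx": -2.1,"dy": 0,"dz": 4.5,"ax": 0,"ay": 0,"az": 0,"jaw": 0}
    - {"dx": -2.1,"dy": 0,"dz": 4.5,"ax": 0,"ay": 0,"az": 0,"jaw": 0}
    - {"dx": -2.1,"dy": 0,"dz": 4.5,"ax": 0,"ay": 0,"az": 0,"jaw": 0}
    - {"dx": -2.1,"dy": 0,"dz": 4.5,"ax": 0,"ay": 0,"az": 0,"jaw": 0}
    - {"dx": -2,"dy": 0,"dz": 4.5,"ax": 0,"ay": 0,"az": 0,"jaw": 0}
    - {"dx": -2,"dy": 0,"dz": 4.5,"ax": 0,"ay": 0,"az": 0,"jaw": 0}

```text
time: 6.1
tcp_pos: [0.509, -0.0552, 0.0793]
tcp_rot: [1.0, 0.0, 0.0, 0.0]
contact_force: [0.8, 0.4, 0.7]
opening: 0.0008
```

Call:
servo_tool:
  moves:
    - {"dx": -1.2,"dy": 0,"dz": 4.5,"ax": 0,"ay": 0,"az": 0,"jaw": 0}
    - {"dx": -1.2,"dy": 0,"dz": 4.5,"ax": 0,"ay": 0,"az": 0,"jaw": 0}
    - {"dx": -1.2,"dy": 0,"dz": 4.5,"ax": 0,"ay": 0,"az": 0,"jaw": 0}
    - {"dx": -1,"dy": 0,"dz": 4.5,"ax": 0,"ay": 0,"az": 0,"jaw": 0}
    - {"dx": -1,"dy": 0,"dz": 4.5,"ax": 0,"ay": 0,"az": 0,"jaw": 0}
    - {"dx": -1,"dy": 0,"dz": 4.5,"ax": 0,"ay": 0,"az": 0,"jaw": 0}
    - {"dx": -1,"dy": 0,"dz": 4.5,"ax": 0,"ay": 0,"az": 0,"jaw": 0}
    - {"dx": -0.5,"dy": 0,"dz": 4.5,"ax": 0,"ay": 0,"az": 0,"jaw": 0}
    - {"dx": -0.5,"dy": 0,"dz": 4.5,"ax": 0,"ay": 0,"az": 0,"jaw": 0}
    - {"dx": -0.5,"dy": 0,"dz": 4.5,"ax": 0,"ay": 0,"az": 0,"jaw": 0}
    - {"dx": 0,"dy": 0,"dz": 3,"ax": 0,"ay": 0,"az": 0,"jaw": 0}
    - {"dx": 0,"dy": 0,"dz": 2,"ax": 0,"ay": 0,"az": 0,"jaw": 0}

```text
time: 7.3
tcp_pos: [0.4995, -0.0553, 0.0291]
tcp_rot: [1.0, 0.0, -0.0, 0.0]
contact_force: [0.4, 0.3, 1.0]
opening: 0.0004
```

Call:
servo_tool:
  moves:
    - {"dx": 0,"dy": 0,"dz": 2,"ax": 0,"ay": 0,"az": 0,"jaw": 0}
    - {"dx": 0,"dy": 0,"dz": 1,"ax": 0,"ay": 0,"az": 0,"jaw": 0}
    - {"dx": 0,"dy": 0,"dz": 1,"ax": 0,"ay": 0,"az": 0,"jaw": 0}
    - {"dx": 0,"dy": 0,"dz": 0,"ax": 0,"ay": 0,"az": 0,"jaw": 0}

```text
time: 7.7
tcp_pos: [0.4998, -0.0553, 0.0255]
tcp_rot: [1.0, 0.0, -0.0, 0.0]
contact_force: [0.3, -0.3, -0.2]
opening: 0.0
```

Call:
servo_tool:
  moves:
    - {"dx": 0,"dy": 0,"dz": 1,"ax": 0,"ay": 0,"az": 0,"jaw": 0}
    - {"dx": 0,"dy": 0,"dz": 1,"ax": 0,"ay": 0,"az": 0,"jaw": 0}
    - {"dx": 0,"dy": 0,"dz": 0,"ax": 0,"ay": 0,"az": 0,"jaw": 0}

```text
time: 8.0
tcp_pos: [0.4999, -0.0552, 0.0235]
tcp_rot: [1.0, 0.0, 0.0, -0.0]
contact_force: [-0.2, 0.4, -0.2]
opening: 0.0001
```

```bash
python3 - <<'E'
from h import *
for n in("side","top"): cv2.imwrite(f"pics/{n}1.png",bot.snapshot(n)[:,:,::-1])
s=cv2.imread("pics/side1.png"); cv2.imwrite("pics/c3.png",cv2.resize(s[130:370,200:460],None,fx=2.5,fy=2.5,interpolation=cv2.INTER_CUBIC))
print(bot.sense()["contact_force"],bot.sense()["tcp_pos"])
E
```

```text
[ 0.86744297  0.46138263 -0.16068573] [ 0.49993171 -0.05517138  0.02354351]
```

View pics/c3.png

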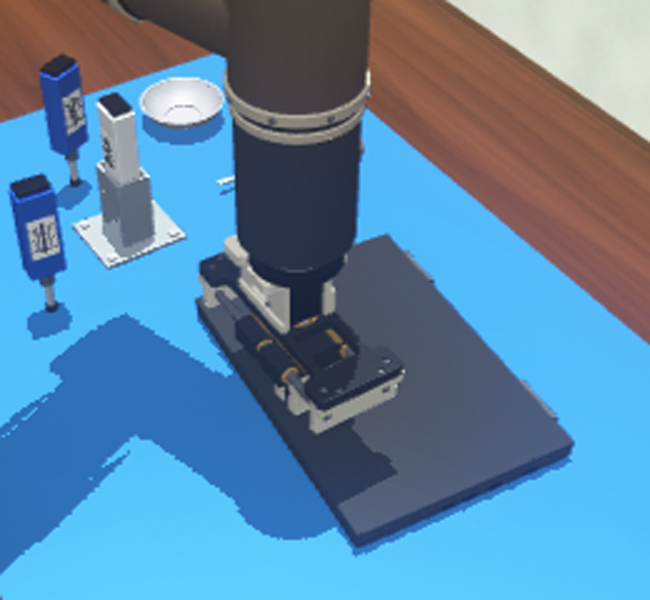

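The lid is down, or within a few mm of it, and the scene is otherwise undisturbed. Next I press its edge until the force shows it is seated.

Call:
servo_tool:
  moves:
    - {"dx": 0,"dy": 0,"dz": 1,"ax": 0,"ay": 0,"az": 0,"jaw": 0}
    - {"dx": 0,"dy": 0,"dz": 0,"ax": 0,"ay": 0,"az": 0,"jaw": 0}
    - {"dx": 0,"dy": 0,"dz": 0,"ax": 0,"ay": 0,"az": 0,"jaw": 0}

```text
time: 8.4
tcp_pos: [0.5, -0.0552, 0.0232]
tcp_rot: [1.0, 0.0, 0.0, 0.0]
contact_force: [-2.6, 0.4, 8.3]
opening: 0.0005
```

Call:
servo_tool:
  moves:
    - {"dx": 0,"dy": 0,"dz": 1,"ax": 0,"ay": 0,"az": 0,"jaw": 0}
    - {"dx": 0,"dy": 0,"dz": 0,"ax": 0,"ay": 0,"az": 0,"jaw": 0}
    - {"dx": 0,"dy": 0,"dz": 0,"ax": 0,"ay": 0,"az": 0,"jaw": 0}

```text
time: 8.7
tcp_pos: [0.5001, -0.0552, 0.0231]
tcp_rot: [1.0, 0.0, 0.0, 0.0]
contact_force: [-6.7, 1.6, 19.5]
opening: 0.0007
```

Seated: 0.0231 m with a sharp force rise. I retract, look once to verify and refine, and go towards the gauge.

Call:
servo_tool:
  moves:
    - {"dx": 0,"dy": 0,"dz": -5,"ax": 0,"ay": 0,"az": 0,"jaw": 0}
    - {"dx": 0,"dy": 0,"dz": -25,"ax": 0,"ay": 0,"az": 0,"jaw": 0}
    - {"dx": 0,"dy": 0,"dz": -40,"ax": 0,"ay": 0,"az": 0,"jaw": 0.5}
    - {"dx": 0,"dy": 0,"dz": -40,"ax": 0,"ay": 0,"az": 0,"jaw": 1}
    - {"dx": 0,"dy": 0,"dz": -40,"ax": 0,"ay": 0,"az": 0,"jaw": 1}
    - {"dx": 0,"dy": 0,"dz": -40,"ax": 0,"ay": 0,"az": 0,"jaw": 1}
    - {"dx": 0,"dy": -30,"dz": -30,"ax": 0,"ay": 0,"az": 0,"jaw": 1}
    - {"dx": -1,"dy": -40,"dz": 0,"ax": 0,"ay": 0,"az": 0,"jaw": 1}
    - {"dx": -1,"dy": -40,"dz": 0,"ax": 0,"ay": 0,"az": 0,"jaw": 1}
    - {"dx": -1,"dy": -40,"dz": 0,"ax": 0,"ay": 0,"az": 0,"jaw": 1}
    - {"dx": -1,"dy": -30,"dz": 0,"ax": 0,"ay": 0,"az": 0,"jaw": 1}
    - {"dx": 0,"dy": 0,"dz": 0,"ax": 0,"ay": 0,"az": 0,"jaw": 1}

```text
time: 9.9
tcp_pos: [0.4958, 0.1278, 0.2414]
tcp_rot: [1.0, 0.002, 0.0, -0.0]
contact_force: [-0.1, -0.2, 0.0]
opening: 0.0751
```

```bash
python3 - <<'E'
from h import *
for n in("side","top"): cv2.imwrite(f"pics/{n}2.png",bot.snapshot(n)[:,:,::-1])
s=cv2.imread("pics/side2.png"); t=cv2.imread("pics/top2.png")
z=lambda X,f:cv2.resize(X,None,fx=f,fy=f,interpolation=cv2.INTER_CUBIC)
A=z(s[140:360,200:440],1.8); B=z(t[170:290,190:420],1.6)
h=max(A.shape[0],B.shape[0]); f=lambda X:cv2.copyMakeBorder(X,0,h-X.shape[0],0,0,0)
cv2.imwrite("pics/c4.png",np.hstack([f(A),f(B)]))
for n,im in(("side",s),("top",t)):
    e=[]
    hsv=cv2.cvtColor(im,cv2.COLOR_BGR2HSV); m=cv2.inRange(hsv,(0,0,130),(179,90,255))
    ex=proj(n,(.5702,-.0081,.023)); print(n,"expected label",ex.round(1))
    k,_,st,c=cv2.connectedComponentsWithStats(m)
    for i in range(1,k):
        if np.hypot(*(c[i]-ex))<25 and st[i,4]>5: 
            ctr=st[i,:2]+(st[i,2:4]-1)/2; print(st[i].tolist(),c[i].round(1),onz(n,c[i],.023).round(4),onz(n,ctr,.023).round(4))
E
```

```text
side expected label [333.3 265.8]
[322, 259, 21, 15, 232] [332. 266.] [ 0.5673 -0.007   0.023 ] [ 0.5673 -0.0071  0.023 ]
top expected label [327.4 230.5]
[317, 222, 21, 20, 330] [326.8 231.4] [ 0.5679 -0.0065  0.023 ] [ 0.5677 -0.007   0.023 ]
```

View pics/c4.png

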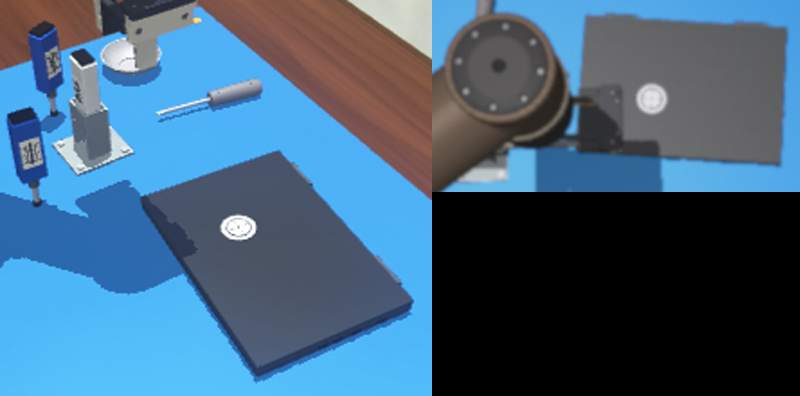

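Lid shut: the label centre is at side (332,266) and top (327,231), and both rays give (0.5675,-0.007) at z 0.023. Everything else stands as it was. Now to the gauge.

Call:
servo_tool:
  moves:
    - {"dx": -1,"dy": -30,"dz": 0,"ax": 0,"ay": 0,"az": 0,"jaw": 1}
    - {"dx": -1,"dy": -40,"dz": 0,"ax": 0,"ay": 0,"az": 0,"jaw": 1}
    - {"dx": -1,"dy": -36,"dz": 0,"ax": 0,"ay": 0,"az": 0,"jaw": 1}
    - {"dx": -0.5,"dy": -20,"dz": 0,"ax": 0,"ay": 0,"az": 0,"jaw": 1}
    - {"dx": 0,"dy": 0,"dz": 10,"ax": 0,"ay": 0,"az": 0,"jaw": 1}
    - {"dx": 0,"dy": 0,"dz": 20,"ax": 0,"ay": 0,"az": 0,"jaw": 1}
    - {"dx": 0,"dy": 0,"dz": 20,"ax": 0,"ay": 0,"az": 0,"jaw": 1}
    - {"dx": 0,"dy": 0,"dz": 10,"ax": 0,"ay": 0,"az": 0,"jaw": 1}
    - {"dx": 0,"dy": 0,"dz": 0,"ax": 0,"ay": 0,"az": 0,"jaw": 1}
    - {"dx": 0,"dy": 0,"dz": 0,"ax": 0,"ay": 0,"az": 0,"jaw": 1}

```text
time: 11.0
tcp_pos: [0.4927, 0.2503, 0.1821]
tcp_rot: [1.0, -0.0, 0.0, 0.0]
contact_force: [0.0, -0.2, 1.1]
opening: 0.0879
```

```bash
python3 - <<'E'
from h import *
for n in("side","top"): cv2.imwrite(f"pics/{n}3.png",bot.snapshot(n)[:,:,::-1])
s=cv2.imread("pics/side3.png")
cv2.imwrite("pics/c5.png",cv2.resize(s[100:260,180:340],None,fx=3.5,fy=3.5,interpolation=cv2.INTER_CUBIC))
print(bot.sense()["tcp_pos"])
E
```

```text
[0.49290583 0.25086579 0.18262542]
```

View pics/c5.png

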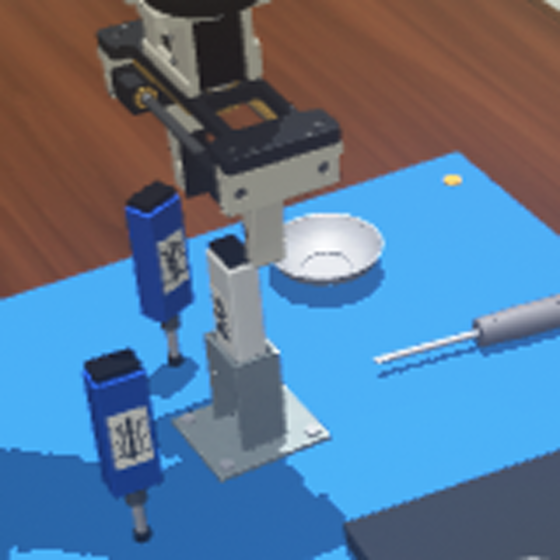

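```bash
python3 - <<'E'
from h import *
print("blue far tip",onz("side",(180+175/3.5,100+360/3.5),0),"cap",tri((180+155/3.5,100+192/3.5),(165,264)), "near tip",onz("side",(180+140/3.5,100+537/3.5),0))
u=lambda x,y:(180+x/3.5,100+y/3.5)
print("rim near-left..",[onz("side",u(*c),.082).round(4).tolist() for c in((207,336),(244,362),(283,347))])
print("cap",[onz("side",u(*c),.161).round(4).tolist() for c in((208,242),(230,233),(249,246),(226,260))])
f=cv2.imread("pics/top3.png")
E
```

```text
blue far tip [0.48231625 0.36142946 0.        ] cap (array([0.48214943, 0.3533527 , 0.15463112]), np.float64(0.0004593988951358964)) near tip [ 3.76853627e-01  1.91904979e-01 -1.11022302e-16]
rim near-left.. [[0.4754, 0.2718, 0.082], [0.4839, 0.2308, 0.082], [0.5148, 0.2318, 0.082]]
cap [[0.4827, 0.2669, 0.161], [0.5002, 0.2689, 0.161], [0.504, 0.2479, 0.161], [0.4835, 0.2411, 0.161]]
```

Call:
servo_tool:
  moves:
    - {"dx": 0.5,"dy": -4.5,"dz": 0,"ax": 0,"ay": 0,"az": 0,"jaw": 0.75}
    - {"dx": 0,"dy": 0,"dz": 6,"ax": 0,"ay": 0,"az": 0,"jaw": 0.75}
    - {"dx": 0,"dy": 0,"dz": 10,"ax": 0,"ay": 0,"az": 0,"jaw": 0.75}
    - {"dx": 0,"dy": 0,"dz": 14,"ax": 0,"ay": 0,"az": 0,"jaw": 0.75}
    - {"dx": 0,"dy": 0,"dz": 14,"ax": 0,"ay": 0,"az": 0,"jaw": 0.75}
    - {"dx": 0,"dy": 0,"dz": 14,"ax": 0,"ay": 0,"az": 0,"jaw": 0.75}
    - {"dx": 0,"dy": 0,"dz": 12,"ax": 0,"ay": 0,"az": 0,"jaw": 0.75}
    - {"dx": 0,"dy": 0,"dz": 6,"ax": 0,"ay": 0,"az": 0,"jaw": 0.75}
    - {"dx": 0,"dy": 0,"dz": 0,"ax": 0,"ay": 0,"az": 0,"jaw": 0.75}

```text
time: 12.0
tcp_pos: [0.4923, 0.2549, 0.1044]
tcp_rot: [1.0, 0.0, -0.001, 0.001]
contact_force: [-0.3, 0.2, 1.4]
opening: 0.0659
```

Call:
servo_tool:
  moves:
    - {"dx": 0,"dy": 0,"dz": 0,"ax": 0,"ay": 0,"az": 0,"jaw": 0.55}
    - {"dx": 0,"dy": 0,"dz": 0,"ax": 0,"ay": 0,"az": 0,"jaw": 0.45}
    - {"dx": 0,"dy": 0,"dz": 0,"ax": 0,"ay": 0,"az": 0,"jaw": 0.35}
    - {"dx": 0,"dy": 0,"dz": 0,"ax": 0,"ay": 0,"az": 0,"jaw": 0}
    - {"dx": 0,"dy": 0,"dz": 0,"ax": 0,"ay": 0,"az": 0,"jaw": 0}
    - {"dx": 0,"dy": 0,"dz": 0,"ax": 0,"ay": 0,"az": 0,"jaw": 0}
    - {"dx": 0,"dy": 0,"dz": 0,"ax": 0,"ay": 0,"az": 0,"jaw": 0}

```text
time: 12.7
tcp_pos: [0.493, 0.2554, 0.1059]
tcp_rot: [1.0, 0.0, 0.0, -0.0]
contact_force: [-0.1, -0.8, 3.6]
opening: 0.0356
```

Call:
servo_tool:
  moves:
    - {"dx": 0,"dy": 0,"dz": -4,"ax": 0,"ay": 0,"az": 0,"jaw": 0}
    - {"dx": 0,"dy": 0,"dz": -8,"ax": 0,"ay": 0,"az": 0,"jaw": 0}
    - {"dx": 0,"dy": 0,"dz": -12,"ax": 0,"ay": 0,"az": 0,"jaw": 0}
    - {"dx": 0,"dy": 0,"dz": -12,"ax": 0,"ay": 0,"az": 0,"jaw": 0}
    - {"dx": 0,"dy": 0,"dz": -12,"ax": 0,"ay": 0,"az": 0,"jaw": 0}
    - {"dx": 0,"dy": 0,"dz": -12,"ax": 0,"ay": 0,"az": 0,"jaw": 0}
    - {"dx": 0,"dy": 0,"dz": -12,"ax": 0,"ay": 0,"az": 0,"jaw": 0}
    - {"dx": 0,"dy": 0,"dz": -12,"ax": 0,"ay": 0,"az": 0,"jaw": 0}
    - {"dx": 0,"dy": 0,"dz": -12,"ax": 0,"ay": 0,"az": 0,"jaw": 0}
    - {"dx": 0,"dy": 0,"dz": -12,"ax": 0,"ay": 0,"az": 0,"jaw": 0}
    - {"dx": 0,"dy": 0,"dz": -6,"ax": 0,"ay": 0,"az": 0,"jaw": 0}
    - {"dx": 0,"dy": 0,"dz": 0,"ax": 0,"ay": 0,"az": 0,"jaw": 0}

```text
time: 13.9
tcp_pos: [0.4931, 0.2556, 0.2206]
tcp_rot: [1.0, 0.0, 0.001, -0.001]
contact_force: [-0.0, 0.6, -3.2]
opening: 0.0355
```

Call:
servo_tool:
  moves:
    - {"dx": 3,"dy": 10,"dz": 0,"ax": 0,"ay": 0,"az": 0,"jaw": 0}
    - {"dx": 6,"dy": 20,"dz": 0,"ax": 0,"ay": 0,"az": 0,"jaw": 0}
    - {"dx": 8,"dy": 28,"dz": 0,"ax": 0,"ay": 0,"az": 0,"jaw": 0}
    - {"dx": 8,"dy": 28,"dz": 0,"ax": 0,"ay": 0,"az": 0,"jaw": 0}
    - {"dx": 8,"dy": 28,"dz": 0,"ax": 0,"ay": 0,"az": 0,"jaw": 0}
    - {"dx": 8,"dy": 28,"dz": 0,"ax": 0,"ay": 0,"az": 0,"jaw": 0}
    - {"dx": 8,"dy": 28,"dz": 0,"ax": 0,"ay": 0,"az": 0,"jaw": 0}
    - {"dx": 8,"dy": 28,"dz": 0,"ax": 0,"ay": 0,"az": 0,"jaw": 0}
    - {"dx": 8,"dy": 28,"dz": 0,"ax": 0,"ay": 0,"az": 0,"jaw": 0}
    - {"dx": 6,"dy": 22,"dz": 0,"ax": 0,"ay": 0,"az": 0,"jaw": 0}
    - {"dx": 3.5,"dy": 14.5,"dz": 0,"ax": 0,"ay": 0,"az": 0,"jaw": 0}
    - {"dx": 0,"dy": 0,"dz": 0,"ax": 0,"ay": 0,"az": 0,"jaw": 0}

```text
time: 15.1
tcp_pos: [0.5671, -0.009, 0.2188]
tcp_rot: [1.0, -0.001, -0.001, 0.0]
contact_force: [0.0, 0.2, -2.8]
opening: 0.0358
```

Call:
servo_tool:
  moves:
    - {"dx": 0,"dy": 0,"dz": 10,"ax": 0,"ay": 0,"az": 0,"jaw": 0}
    - {"dx": 0,"dy": 0,"dz": 20,"ax": 0,"ay": 0,"az": 0,"jaw": 0}
    - {"dx": 0,"dy": 0,"dz": 20,"ax": 0,"ay": 0,"az": 0,"jaw": 0}
    - {"dx": 0,"dy": 0,"dz": 15,"ax": 0,"ay": 0,"az": 0,"jaw": 0}
    - {"dx": 0,"dy": 0,"dz": 10,"ax": 0,"ay": 0,"az": 0,"jaw": 0}
    - {"dx": 0,"dy": 0,"dz": 0,"ax": 0,"ay": 0,"az": 0,"jaw": 0}
    - {"dx": 0,"dy": 0,"dz": 0,"ax": 0,"ay": 0,"az": 0,"jaw": 0}

```text
time: 15.8
tcp_pos: [0.5675, -0.0067, 0.1448]
tcp_rot: [1.0, 0.0, 0.0, 0.0]
contact_force: [0.0, -0.8, -1.7]
opening: 0.0359
```

```bash
python3 - <<'E'
from h import *
s0=bot.sense(); print(s0["tcp_pos"],s0["contact_force"])
for n in("side","top"): cv2.imwrite(f"pics/{n}4.png",bot.snapshot(n)[:,:,::-1])
s=cv2.imread("pics/side4.png")
cv2.imwrite("pics/c6.png",cv2.resize(s[150:300,270:420],None,fx=4,fy=4,interpolation=cv2.INTER_CUBIC))
p=s0["tcp_pos"]; print("exp tip px",proj("side",p+[0,0,.019-.116]),"exp capcentre",proj("side",p+[0,0,.055]))
E
```

```text
[ 0.56754093 -0.00674952  0.14475986] [ 0.02723301 -0.80497473 -1.70865624]
exp tip px [332.20640088 258.00106584] exp capcentre [333.73938001 204.210617  ]
```

View pics/c6.png

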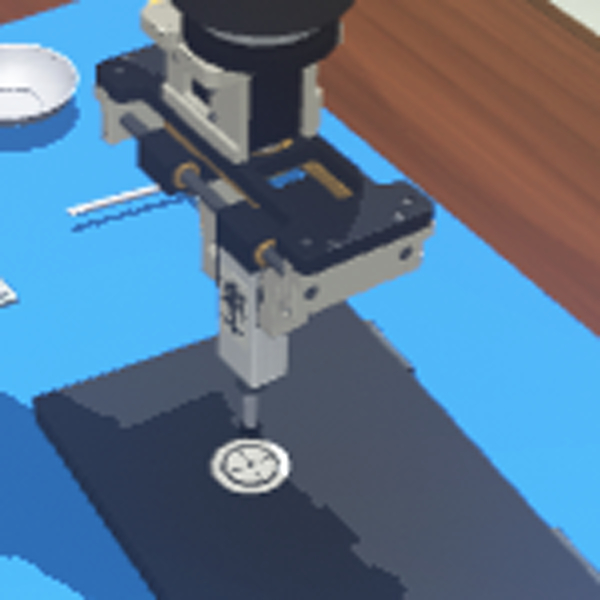

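The gauge hangs upright, its tip at side (332.5,258) as predicted, right above the label at (332,266). Tip contact is expected at TCP z 0.120 and 5 N at 0.1075.

Call:
servo_tool:
  moves:
    - {"dx": 0,"dy": 0,"dz": 6,"ax": 0,"ay": 0,"az": 0,"jaw": 0}
    - {"dx": 0,"dy": 0,"dz": 8,"ax": 0,"ay": 0,"az": 0,"jaw": 0}
    - {"dx": 0,"dy": 0,"dz": 5,"ax": 0,"ay": 0,"az": 0,"jaw": 0}
    - {"dx": 0,"dy": 0,"dz": 2,"ax": 0,"ay": 0,"az": 0,"jaw": 0}
    - {"dx": 0,"dy": 0,"dz": 0,"ax": 0,"ay": 0,"az": 0,"jaw": 0}
    - {"dx": 0,"dy": 0,"dz": 0,"ax": 0,"ay": 0,"az": 0,"jaw": 0}

```text
time: 16.5
tcp_pos: [0.5675, -0.0072, 0.1236]
tcp_rot: [1.0, 0.0, 0.0, 0.0]
contact_force: [-0.2, -0.4, -2.2]
opening: 0.0358
```

Call:
servo_tool:
  moves:
    - {"dx": 0,"dy": 0,"dz": 2,"ax": 0,"ay": 0,"az": 0,"jaw": 0}
    - {"dx": 0,"dy": 0,"dz": 2,"ax": 0,"ay": 0,"az": 0,"jaw": 0}
    - {"dx": 0,"dy": 0,"dz": 2,"ax": 0,"ay": 0,"az": 0,"jaw": 0}
    - {"dx": 0,"dy": 0,"dz": 2,"ax": 0,"ay": 0,"az": 0,"jaw": 0}
    - {"dx": 0,"dy": 0,"dz": 2,"ax": 0,"ay": 0,"az": 0,"jaw": 0}
    - {"dx": 0,"dy": 0,"dz": 2,"ax": 0,"ay": 0,"az": 0,"jaw": 0}
    - {"dx": 0,"dy": 0,"dz": 0,"ax": 0,"ay": 0,"az": 0,"jaw": 0}
    - {"dx": 0,"dy": 0,"dz": 0,"ax": 0,"ay": 0,"az": 0,"jaw": 0}

```text
time: 17.3
tcp_pos: [0.5676, -0.0071, 0.1118]
tcp_rot: [1.0, 0.0, 0.0, -0.0]
contact_force: [0.4, 1.4, 1.3]
opening: 0.0358
```

Call:
servo_tool:
  moves:
    - {"dx": 0,"dy": 0,"dz": 2,"ax": 0,"ay": 0,"az": 0,"jaw": 0}
    - {"dx": 0,"dy": 0,"dz": 1.5,"ax": 0,"ay": 0,"az": 0,"jaw": 0}
    - {"dx": 0,"dy": 0,"dz": 0.7,"ax": 0,"ay": 0,"az": 0,"jaw": 0}
    - {"dx": 0,"dy": 0,"dz": 0,"ax": 0,"ay": 0,"az": 0,"jaw": 0}
    - {"dx": 0,"dy": 0,"dz": 0,"ax": 0,"ay": 0,"az": 0,"jaw": 0}
    - {"dx": 0,"dy": 0,"dz": 0,"ax": 0,"ay": 0,"az": 0,"jaw": 0}
    - {"dx": 0,"dy": 0,"dz": 0,"ax": 0,"ay": 0,"az": 0,"jaw": 0}
    - {"dx": 0,"dy": 0,"dz": 0,"ax": 0,"ay": 0,"az": 0,"jaw": 0}

```text
time: 18.1
tcp_pos: [0.5675, -0.0072, 0.1075]
tcp_rot: [1.0, 0.0, 0.0, -0.0]
contact_force: [0.6, -0.2, 2.9]
opening: 0.0361
```

```bash
python3 - <<'E'
from h import *
F=[]
for i in range(12):
    s=bot.snapshot("side")[:,:,::-1]; q=bot.sense(); F.append(np.r_[q["contact_force"],q["tcp_pos"][2],q["time"]])
F=np.array(F); print(F.mean(0).round(4),F.std(0).round(3))
cv2.imwrite("pics/side5.png",s)
A=cv2.resize(s[225:290,295:370],None,fx=8,fy=8,interpolation=cv2.INTER_CUBIC)
cv2.imwrite("pics/c7.png",A)
E
```

```text
[ 0.6106  0.203   2.5157  0.1074 18.425 ] [0.662 0.489 0.442 0.    0.173]
```

View pics/c7.png

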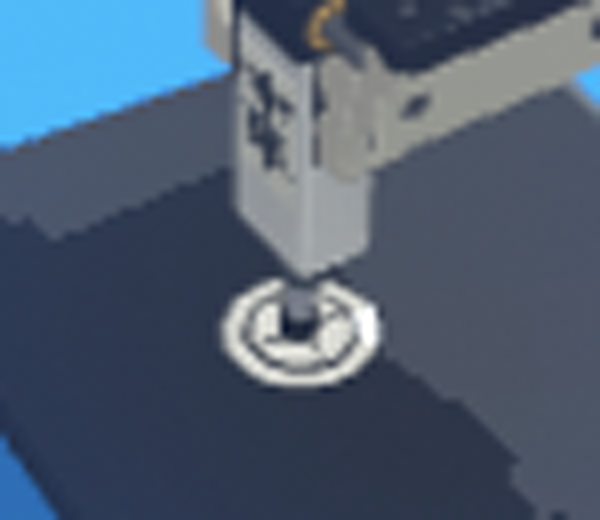

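The tip sits inside the ring, in the middle of the label. Spring force is about 2.5 + 2.0 (gauge weight) = 4.5 N by the wrist and 5.0 N by geometry, and it is steady. Handing in.

```bash
python3 -c "
from rig import bot
print(bot.finish_job())"
```

```text
the job is handed in; nothing more can be done
None
```

The lid press check was carried out in the order asked and handed in at about 18.7 s of the 61 s allowed. The hand-in reports no verdict.

- **Lid:** I lowered it with shut fingers at about 1–3 N along its arc, then seated it with a press on the edge that peaked near 20 N. That is more than the few N called for, but within the 40 N limit. It stopped at 23.1 mm, and the later picture showed it shut.
- **Gauge:** I then gripped the aluminium gauge across its 36 mm sides and drew it straight up about 115 mm, clear of the holster. I left the two blue look-alikes alone.
- **Press:** The last picture shows the gauge upright and the tip in the middle of the target ring. Height gives 12.5 mm of plunger travel, about 5.0 N. The wrist force gives about 4.5 N, with roughly 0.4 N of noise; I did not read the pointer on the case. The arm was still and gripping at hand-in.
- **Other things:** The dish and screwdriver looked untouched in the pictures I viewed. The mouse was outside the later crops, but the arm never went near it.

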